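Reset the shoe stand and hold its lock pin home

TASK

Set the adjustable shoe stand for the next shoe: first push the heel rest fully back against its end stop, then pull up the red lock knob on the toe carriage, slide the carriage to the next hole towards the heel rest (one hole only), and let the pin down into that hole. The knob's worn spring no longer seats the pin, so press the knob fully down and finish while still holding it there, pin fully home. Leave the other things on the bench where they are.

Things in the scene. Friction and masses are not known exactly. Their poses are not given: they have to be found in the camera images.
- shoe_stand: shoe stand fixed to the bench: brown wooden base plate 156 x 360 x 14 mm (x, y, z), an aluminium rail along its y axis at x = +20 mm and a steel index bar with four holes at x = -50 mm; rail and bar tops 34 mm high. Origin: centre of the plate's underside, z up, +y from toe end to heel end. Heel end stop: dark steel block at y = +147 to +159 mm, 48 mm high
- heel_top (a point): centre of the top of the heel rest's black rubber block, 88 mm above the bench. The block is 40 mm (stand x) by 30 mm (stand y), heights 50 to 88 mm; under it a blue saddle 56 x 44 mm, heights 36 to 50 mm. Moves with the heel rest along the stand's y axis
- heel_rest (a joint): position of the heel rest in m: 0 = fully home against the end stop, positive = that far from it towards the toe end (stand -y), at most 0.07. Slides with about 2 N of friction and stays where it is left; starts 0.03 to 0.06 away
- toe_carriage (a joint): position of the blue toe carriage along stand y in m: 0 = hole where it starts, +0.03 = next hole towards the heel rest, limits -0.03 and +0.06. Slides with 1.5 N friction, only while the pin is clear. It has a black rubber toe pad over the rail (46 x 44 mm, centred at stand x = +20 mm, top 66 mm above the bench) and a 36 mm wide ear over the index bar that carries the lock pin
- lock_pin (a joint): how far the lock pin is pulled up, in m: 0 = fully home, 12 mm deep in the hole; above 0.012 the round tip is clear of the bar; upper limit 0.020. Spring of 500 N/m; left alone in a hole it stands about 0.0046 up; about 2.5 N down holds it home, about 6 N up holds it at 0.016. Pin 8 mm in diameter
- lock_knob: red cylindrical knob on top of the lock pin, 28 mm in diameter, 26 mm tall, with a small steel disc on top, at x = -50 mm of the stand. Origin on the knob's axis, at bench height while the pin is home; the knob spans 64 to 90 mm above it. Under it a dark guide barrel 20 mm in diameter, top 58 mm above the bench
- knob_top (a point): centre of the red knob's top face: 90 mm above the bench with the pin home, about 95 mm as it starts
- next_hole (a point): mouth of the hole the pin has to go into, on the top face of the index bar, 34 mm above the bench. The bar's four holes are 11 mm wide, 30 mm apart (stand y = -130, -100, -70, -40 mm; the carriage starts at -100, this one is -70), a white line beside each
- flat_tin: flat round polish tin, 71 mm across, 16 mm high, to the left of the stand, near the front of the bench; origin under its centre; to be left alone
- brown_brush: brown-backed brush, 49 x 130 x 40 mm, lying in front of the stand; origin under its centre; to be left alone
- spray_can: aerosol can, 45 mm in diameter, 128 mm tall, standing to the right of the stand; origin under its centre; to be left alone
- polish_box: green box, 46 x 125 x 38 mm, at the front left of the bench; origin under its centre; to be left alone

How it is judged (in metres and radians):
On the way, in this order (a step that is already met when the one before it is completed fails the run):
1. the heel rest is against its end stop, the toe carriage still in its first hole (value of joint heel_rest below 0.0025 m and value of joint toe_carriage below 0.004 m), for 0.2 s.
2. the lock knob is pulled up until the pin is clear, fingers on it (value of joint lock_pin above 0.011 m and contact force between the fingers and lock_knob above 1 N), for 0.1 s.
3. the carriage is at the next hole with the pin fully home in it (value of joint toe_carriage between 0.0275 and 0.0325 m and value of joint lock_pin below 0.0015 m), for 0.2 s.
At the end, for the whole second after the job is handed in: The heel rest is within 2.5 mm of its end stop, the toe carriage is within 2.5 mm of the next hole towards the heel rest, and the fingers hold the lock knob (more than 1 N) with the pin within 1.5 mm of fully home (all of step 3 and value of joint heel_rest below 0.0025 m and contact force between the fingers and lock_knob above 1 N); the arm keeps its last pose, push and grip.
It fails at once if the carriage is taken more than half a hole past the next hole, or the wrong way (value of joint toe_carriage above 0.045 m or value of joint toe_carriage below -0.012 m).
It fails at once if a bystander is moved by more than 20 mm (distance of any of flat_tin, brown_brush, spray_can, polish_box from where it was at the start of the episode above 0.02 m).
It also fails if it takes over 51 s, if anything falls off the work surface, if the arm or the gripper's body presses on something with over 40 N, if the wrist force passes 120 N, or if a joint passes its speed limit or range.

ROBOT

A 6-joint arm with a two-finger parallel gripper is mounted at the origin on a cart in front of the work surface, level with it; the furniture and walls round the work are solid. World frame = base frame: x ahead of the robot, y to its left, z up, the work surface at z = 0. Lengths are in m, angles in degrees, forces in N, time in s.
With the tool pointing down it reaches from about 0.35 to 0.875 m from the base axis. Payload 4.2 kg.
Tool frame: the origin (TCP) lies on the centre line of the jaws, within the pads' length; the fingertips stand 22 mm ahead of it and the grasp point (between the pads) lies 3 mm ahead of it (r.tcp_to_tips is the distance from the TCP to the fingertips, in m); z points along the fingers, y is the line along which they close (so a half turn about z gives the same grasp; the last joint's range is limited). The gripper opens to 87 mm and grips with 3 to 60 N. Pads are 19 mm wide; open, the fingers measure 117 mm over their backs; the gripper's body (75 mm by 190 mm) begins 51 mm behind the grasp point.
Start: joints at [82.426, 22.042, 0.453, 0, -68.411, -14.817], TCP at [0.238, 0.578, 0.245] pointing down, gripper open.
Joint ranges: [-179.83, 179.83], [-69.29, 118.12], [-61.27, 80.66], [-181.25, 117.63], [-171.15, -9.14], [-177.46, 177.46]. Speed limits (degrees/s): [159.86, 159.86, 180, 180, 180, 180].

INTERFACE

Orientations are given as a 3x3 rotation matrix whose columns are the frame's x, y, z axes.
In Python, from station import r gives the robot as it stands.
- The arm moves only by the tool apply_moves, never from a script. Its argument "plan" is a list of rows, each an object with "grip": the opening, from 0 (shut) to 1 (fully open); "offset": the shift along the tool's x, y, z in cm, a list of three; "spin": the turn about the tool's z in rad. A call has 1 to 5 rows; each row is the pose to reach, as a shift and turn from the pose commanded when the call began, along the tool's axes at that moment; what a row does not reach only later rows make up. A row lasts 1/10 s, in which the tool goes at most 50 mm and 8.59 degrees, less where a joint would pass 70% of its speed; a pose out of reach is approached as far as the arm can. A call with a gripper value outside its range is refused whole. The fingers move at their own pace and stop on an object; the grip force is fixed at half the most. Time passes only in rows, so rows that repeat a pose let the fingers close. It gives the time, the measured TCP pose, the force, the opening and the grip force at its end, in the units of the state.
- r.sense(): the state, without advancing time (a new reading comes with each control period).
- r.capture(name): name is "scene" or "top" or "wrist"; returns a dict with "img" (384x512x3 uint8, blue, green, red), "depth" (384x512 float32, m along the optical axis (not along the pixel's ray), 0 where there is no reading), "mtx" (3x3 intrinsics, pixels), "R" (3x3) and "t" (3): a world point X has camera coordinates R X + t. Camera axes: x right, y down, z forward; pixel columns grow to the right and rows downward; lengths in m; the calibration is good to about 2 mm. A picture is of the moment at which its call begins.
- r.finish_job(): hands the job in; it is judged then, once.
The state is a dict: "time_s": time; "joints": joint angles; "joint_velocities": joint speeds; "effort": joint torques, N m; "tcp_pos": TCP position; "ee_rot": TCP orientation; "wrist_force": force on the tool from outside, world axes, zero at the start; "moment": the same for the moment, N m; "gripper_width": opening from 0.0 (shut) to 1.0 (fully open); "gripper_force": force on a finger pad.
Only numpy, scipy, OpenCV 4.12 (cv2) and the standard library are available. Lean on these libraries where they do the work, as an engineer would, in place of code of your own. Each camera call takes 0.05 s, during which the arm holds its last target. There are 200 camera calls.

## Working session

There is one attempt and no reset: what is moved stays moved. The work goes in short steps, Python scripts to look and compute and a tool call to move; the robot and the scene stay as the last step left them, time stands still between calls to the robot, and variables do not carry over. Pictures are saved under pics/ and viewed, at most 10 in all, crops included, and the job is handed in when it is done.

Besides the shell and the picture viewer there is one more tool, called after "Request:" as name(argument=value, ...), one argument or row to a line, values as JSON. apply_moves: Moves the arm, as the interface text tells. Its arguments: {"type":"object","properties":{"plan":{"type":"array"}},"required":["plan"]}

```bash
mkdir -p pics; python3 - <<'E'
from station import r
import cv2,numpy as np
s=r.sense();print(s['time_s'],s['tcp_pos'],s['ee_rot'],s['gripper_width'],r.tcp_to_tips)
for n in('scene','top'):
    c=r.capture(n);cv2.imwrite(f'pics/{n}0.png',c['img']);np.savez(f'{n}0.npz',**c)
E
```

```text
0.0 [0.23785663 0.57735029 0.24345731] [[ 9.24524288e-01 -3.81122389e-01 -7.51575405e-04]
 [-3.81123116e-01 -9.24521919e-01 -2.09565114e-03]
 [ 1.03851632e-04  2.22392314e-03 -9.99997522e-01]] 0.9984636050847687 0.022
```

View pics/top0.png

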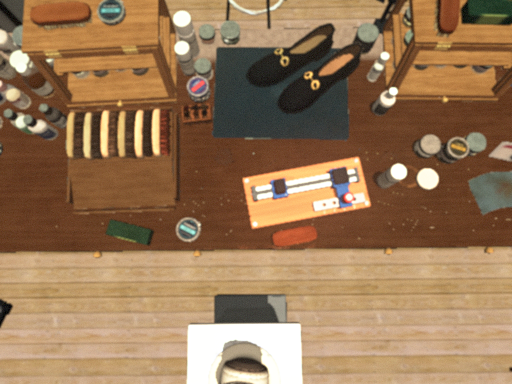

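View pics/scene0.png

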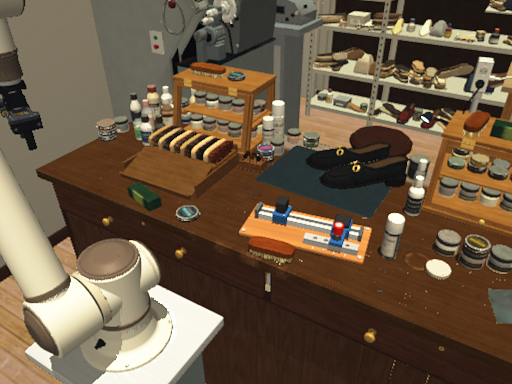

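The top view shows the stand at about (306,192), its heel rest at (278,187) on the left and the red knob at (347,197) on the right. The brush lies at (294,236) and the can at (392,176). Next I measure the stand pose.

```bash
cat > h.py <<'E'
import numpy as np,cv2
def cloud(c):
    d=c['depth'];v,u=np.indices(d.shape);K=c['mtx']
    p=np.stack([(u-K[0,2])*d/K[0,0],(v-K[1,2])*d/K[1,1],d],-1)
    P=(p-c['t'])@c['R'];P[d<=0]=np.nan
    return P
E
python3 - <<'E'
from h import *
for n in('top','scene'):
    c=np.load(n+'0.npz');P=cloud(c);H=cv2.cvtColor(c['img'],cv2.COLOR_BGR2HSV)
    x,y,z=P[...,0],P[...,1],P[...,2]
    roi=(x>.3)&(x<.75)&(y>-.42)&(y<.1)
    m=roi&(z>.006)&(z<.024)&(H[...,0]<25)&(H[...,1]>90)&(H[...,2]>140)
    k=cv2.connectedComponentsWithStats(m.astype(np.uint8))
    m=roi&(z>.006)&(z<.024)&(H[...,2]>140)&m
    rc=cv2.minAreaRect(P[m][:,:2].astype(np.float32));print(n,'plate',m.sum(),rc,np.nanmedian(z[m]))
    print(cv2.boxPoints(rc).round(3).tolist())
    red=roi&((H[...,0]<6)|(H[...,0]>172))&(H[...,1]>150)&(z>.06)&(z<.12)
    print('red',red.sum(),np.nanmean(P[red],0),np.nanmax(z[red]) if red.any() else 0)
    q=roi&(z>.078)&(z<.1)&~red
    k,l=cv2.connectedComponents(q.astype(np.uint8))
    for i in range(1,k):
        if (l==i).sum()>5:print('high',(l==i).sum(),P[l==i].mean(0).round(4),np.ptp(P[l==i],axis=0).round(3))
    q=roi&(z>.11)&(z<.2); print('can',q.sum(),np.nanmean(P[q],0))
E
```

```text
top plate 3703 ((0.5277653336524963, -0.19059035181999207), (0.15714287757873535, 0.3636396527290344), 10.07747745513916) 0.014310254225992238
[[0.4189999997615814, -0.02500000037252903], [0.4819999933242798, -0.382999986410141], [0.6370000243186951, -0.35600000619888306], [0.5730000138282776, 0.0020000000949949026]]
red 24 [ 0.48968509 -0.28801421  0.08968237] 0.09937775824654496
high 39 [ 0.5511 -0.4086  0.0893] [0.037 0.017 0.021]
high 153 [ 0.532  -0.1065  0.0873] [0.043 0.031 0.013]
high 68 [ 0.4956 -0.2964  0.095 ] [0.025 0.024 0.02 ]
can 100 [ 0.55653218 -0.4117181   0.12496635]
scene plate 2035 ((0.49206238985061646, -0.19328685104846954), (0.22539985179901123, 0.3595396876335144), 10.290431022644043) 0.013088846023482566
[[0.3490000069141388, -0.03700000047683716], [0.4129999876022339, -0.38999998569488525], [0.6349999904632568, -0.3499999940395355], [0.5709999799728394, 0.004000000189989805]]
red 94 [ 0.49001307 -0.29624652  0.08345028] 0.09706100286316036
high 97 [ 0.5265 -0.1083  0.0856] [0.043 0.033 0.012]
high 27 [ 0.4966 -0.2949  0.0944] [0.023 0.017 0.007]
high 38 [ 0.5406 -0.4118  0.0893] [0.016 0.016 0.022]
can 76 [ 0.54983606 -0.41267406  0.12355199]
```

```bash
cat >> h.py <<'E'
O=np.array([.5278,-.1906]);A=np.radians(10.08)
SX=np.array([np.cos(A),np.sin(A)]);SY=np.array([-np.sin(A),np.cos(A)])
def go(sx,sy,z):
    """offset (cm) and spin to stand point, fingers closing along stand x; also the present pose in stand axes"""
    from station import r
    s=r.sense();R=np.array(s['ee_rot']);p=np.array(s['tcp_pos'])
    t=np.r_[O+sx*SX+sy*SY,z]
    ty=R.T@np.r_[-SX,0]
    print('t',s['time_s'],'stand',((p[:2]-O)@SX).round(4),((p[:2]-O)@SY).round(4),p[2].round(4),'off',(R.T@(t-p)*100).round(2),'spin',np.arctan2(-ty[0],ty[1]).round(3),'F',np.round(s['wrist_force'],1),'w',round(s['gripper_width'],3),round(s['gripper_force'],1),'j',np.round(s['joints'],0))
E
python3 -c "
from h import *;go(.02,.033,.243);go(.02,.033,.082)"
```

```text
t 0.1 stand -0.151 0.8069 0.2436 off [55.99 56.1   0.17] spin 1.004 F [-0.6  0.4  0.2] w 0.993 0.0 j [ 82.  22.   0.  -0. -68. -15.]
t 0.1 stand -0.151 0.8069 0.2436 off [55.99 56.07 16.27] spin 1.004 F [-0.6  0.4  0.2] w 0.993 0.0 j [ 82.  22.   0.  -0. -68. -15.]
```

Request:
apply_moves(
  plan=[
    {"grip": 0,"offset": [56,56.1,0],"spin": 1.004},
    {"grip": 0,"offset": [56,56.1,0],"spin": 1.004},
    {"grip": 0,"offset": [56,56.1,0],"spin": 1.004},
    {"grip": 0,"offset": [56,56.1,0],"spin": 1.004},
    {"grip": 0,"offset": [56,56.1,0],"spin": 1.004},
  ],
)

```text
time_s: 0.6
tcp_pos: [0.3341, 0.3448, 0.2443]
ee_rot: [[0.412, -0.911, -0.0], [-0.911, -0.412, -0.001], [0.0, 0.001, -1.0]]
wrist_force: [1.7, 0.6, 0.1]
gripper_width: 0.629
gripper_force: 0.0
```

```bash
python3 -c "
from h import *;go(.02,.033,.243)"
```

```text
t 0.6 stand -0.097 0.5611 0.2443 off [54.06  1.65  0.15] spin 0.248 F [1.7 0.6 0.1] w 0.629 0.0 j [ 65.   8. -19.  -0. -63. -41.]
```

Request:
apply_moves(
  plan=[
    {"grip": 0,"offset": [54,1.65,0],"spin": 0.248},
    {"grip": 0,"offset": [54,1.65,0],"spin": 0.248},
    {"grip": 0,"offset": [54,1.65,0],"spin": 0.248},
    {"grip": 0,"offset": [54,1.65,0],"spin": 0.248},
    {"grip": 0,"offset": [54,1.65,0],"spin": 0.248},
  ],
)

```text
time_s: 1.1
tcp_pos: [0.4313, 0.1147, 0.2446]
ee_rot: [[0.182, -0.983, 0.0], [-0.983, -0.182, 0.0], [-0.0, -0.0, -1.0]]
wrist_force: [1.3, 1.0, -0.1]
gripper_width: 0.171
gripper_force: 0.0
```

```bash
python3 -c "
from h import *;go(.02,.033,.243)"
```

```text
t 1.1 stand -0.0416 0.3175 0.2446 off [28.49 -5.97  0.15] spin 0.007 F [ 1.3  1.  -0.1] w 0.171 0.0 j [ 36.   4. -23.  -0. -62. -25.]
```

Request:
apply_moves(
  plan=[
    {"grip": 0,"offset": [28.5,-6,0],"spin": 0.007},
    {"grip": 0,"offset": [28.5,-6,0],"spin": 0.007},
    {"grip": 0,"offset": [28.5,-6,0],"spin": 0.007},
    {"grip": 0,"offset": [28.5,-6,0],"spin": 0.007},
    {"grip": 0,"offset": [28.5,-6,0],"spin": 0.007},
  ],
)

```text
time_s: 1.6
tcp_pos: [0.5263, -0.1167, 0.2443]
ee_rot: [[0.174, -0.985, -0.0], [-0.985, -0.174, 0.0], [-0.0, 0.0, -1.0]]
wrist_force: [1.7, 0.8, 0.9]
gripper_width: 0.006
gripper_force: 0.0
```

```bash
python3 -c "
from h import *;go(.02,.03,.084)
from station import r
c=r.capture('wrist');cv2.imwrite('pics/w1.png',c['img']);np.savez('w1.npz',**c)"
```

```text
t 1.6 stand 0.0115 0.073 0.2443 off [ 4.31 -0.86 16.03] spin -0.001 F [1.7 0.8 0.9] w 0.006 0.0 j [  5.  14. -12.  -0. -65.   5.]
```

View pics/w1.png

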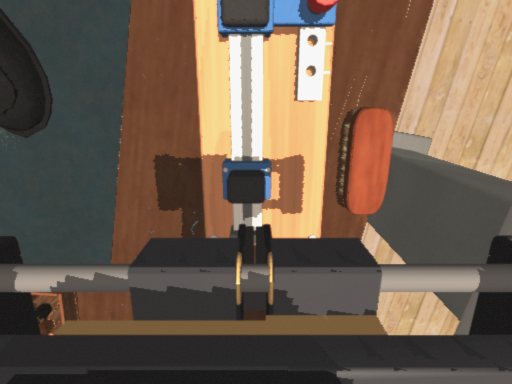

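The wrist view shows the heel block at (247,185), squarely aligned with the jaws, and the holes at (311,40) and (311,71). I'll move to its toe side, then down.

Request:
apply_moves(
  plan=[
    {"grip": 0,"offset": [4.3,-0.9,0],"spin": 0},
    {"grip": 0,"offset": [4.3,-0.9,5],"spin": 0},
    {"grip": 0,"offset": [4.3,-0.9,10],"spin": 0},
    {"grip": 0,"offset": [4.3,-0.9,15],"spin": 0},
    {"grip": 0,"offset": [4.3,-0.9,16],"spin": 0},
  ],
)

```text
time_s: 2.15
tcp_pos: [0.5377, -0.1552, 0.0786]
ee_rot: [[0.172, -0.985, -0.013], [-0.985, -0.172, 0.001], [-0.004, 0.013, -1.0]]
wrist_force: [-1.4, -0.4, 0.1]
gripper_width: 0.002
gripper_force: 0.0
```

```bash
python3 -c "
from h import *;go(.02,.1,.084)"
```

```text
t 2.15 stand 0.0159 0.0332 0.0786 off [-6.69 -0.38 -0.52] spin -0.003 F [-1.4 -0.4  0.1] w 0.002 0.0 j [  0.  26. -20.  -0. -45.  10.]
```

Request:
apply_moves(
  plan=[
    {"grip": 0,"offset": [-1,0,0],"spin": 0},
    {"grip": 0,"offset": [-2,0,0],"spin": 0},
    {"grip": 0,"offset": [-3,0,0],"spin": 0},
    {"grip": 0,"offset": [-4,0,0],"spin": 0},
    {"grip": 0,"offset": [-5,0,0],"spin": 0},
  ],
)

```text
time_s: 2.65
tcp_pos: [0.5353, -0.1052, 0.0868]
ee_rot: [[0.175, -0.985, 0.005], [-0.985, -0.175, -0.0], [0.001, -0.005, -1.0]]
wrist_force: [0.8, -2.3, 2.2]
gripper_width: 0.005
gripper_force: 1.4
```

Request:
apply_moves(
  plan=[
    {"grip": 0,"offset": [-0.5,0,0],"spin": 0},
    {"grip": 0,"offset": [-1,0,0],"spin": 0},
    {"grip": 0,"offset": [-1.3,0,0],"spin": 0},
    {"grip": 0,"offset": [-1.6,0,0],"spin": 0},
    {"grip": 0,"offset": [-1.6,0,0],"spin": 0},
  ],
)

```text
time_s: 3.15
tcp_pos: [0.5302, -0.09, 0.0841]
ee_rot: [[0.174, -0.985, -0.002], [-0.985, -0.174, 0.0], [-0.001, 0.002, -1.0]]
wrist_force: [-0.1, 0.1, 0.0]
gripper_width: 0.005
gripper_force: 0.0
```

```bash
python3 -c "
from h import *;go(.02,.1,.084)"
```

```text
t 3.15 stand 0.02 0.0986 0.0841 off [-0.14  0.    0.01] spin -0.001 F [-0.1  0.1  0. ] w 0.005 0.0 j [  8.  24. -23.  -0. -43.   2.]
```

Request:
apply_moves(
  plan=[
    {"grip": 0,"offset": [-0.2,0,0],"spin": 0},
    {"grip": 0,"offset": [-0.4,0,0],"spin": 0},
    {"grip": 0,"offset": [-0.4,0,0],"spin": 0},
  ],
)

```text
time_s: 3.45
tcp_pos: [0.5296, -0.0872, 0.0841]
ee_rot: [[0.174, -0.985, -0.002], [-0.985, -0.174, -0.001], [0.001, 0.002, -1.0]]
wrist_force: [1.7, -5.8, -1.5]
gripper_width: 0.007
gripper_force: 2.5
```

Request:
apply_moves(
  plan=[
    {"grip": 0,"offset": [-0.1,0,0],"spin": 0},
    {"grip": 0,"offset": [-0.2,0,0],"spin": 0},
    {"grip": 0,"offset": [-0.2,0,0],"spin": 0},
  ],
)

```text
time_s: 3.75
tcp_pos: [0.5296, -0.087, 0.0841]
ee_rot: [[0.174, -0.985, -0.001], [-0.985, -0.174, -0.003], [0.003, 0.002, -1.0]]
wrist_force: [3.3, -13.1, -3.8]
gripper_width: 0.003
gripper_force: 6.8
```

Request:
apply_moves(
  plan=[
    {"grip": 0,"offset": [0,0,0],"spin": 0},
    {"grip": 0,"offset": [0,0,0],"spin": 0},
    {"grip": 0,"offset": [2,0,0],"spin": 0},
    {"grip": 0,"offset": [2.5,0,-5],"spin": 0},
    {"grip": 0.55,"offset": [2.5,0,-10],"spin": 0},
  ],
)

```text
time_s: 4.25
tcp_pos: [0.5328, -0.1097, 0.1833]
ee_rot: [[0.172, -0.985, -0.007], [-0.985, -0.172, -0.0], [-0.001, 0.006, -1.0]]
wrist_force: [1.5, 0.3, 0.0]
gripper_width: 0.044
gripper_force: 0.0
```

```bash
python3 -c "
from h import *;go(-.05,-.05,.19)
from station import r
c=r.capture('top');np.savez('t1.npz',**c);P=cloud(c);z=P[...,2]
S=np.stack([(P[...,:2]-O)@SX,(P[...,:2]-O)@SY],-1)
m=(z>.08)&(z<.092)&(abs(S[...,0]-.02)<.03)&(abs(S[...,1]-.125)<.04);print(m.sum(),S[m].mean(0),S[m].min(0),S[m].max(0))"
```

```text
t 4.25 stand 0.0191 0.0787 0.1833 off [12.89  6.88 -0.64] spin -0.003 F [1.5 0.3 0. ] w 0.044 0.0 j [  5.  17. -16.  -0. -57.   5.]
142 [0.01894928 0.12709822] [-0.0003301  0.1123754] [0.03957741 0.14159343]
```

Request:
apply_moves(
  plan=[
    {"grip": 0.55,"offset": [5,2.7,-0.6],"spin": 0},
    {"grip": 0.55,"offset": [10,5.4,-0.6],"spin": 0},
    {"grip": 0.55,"offset": [12.9,6.9,-0.6],"spin": 0},
    {"grip": 0.55,"offset": [12.9,6.9,-0.6],"spin": 0},
    {"grip": 0.55,"offset": [12.9,6.9,-0.6],"spin": 0},
  ],
)

```text
time_s: 4.8
tcp_pos: [0.488, -0.2487, 0.1897]
ee_rot: [[0.171, -0.985, -0.001], [-0.985, -0.171, 0.001], [-0.001, 0.001, -1.0]]
wrist_force: [0.7, 0.7, 0.6]
gripper_width: 0.498
gripper_force: 0.0
```

```bash
python3 -c "
from h import *;go(-.05,-.1,.19)
from station import r
c=r.capture('wrist');cv2.imwrite('pics/w2.png',c['img']);P=cloud(c);z=P[...,2]
S=np.stack([(P[...,:2]-O)@SX,(P[...,:2]-O)@SY],-1)
near=(abs(S[...,0]+.05)<.03)&(abs(S[...,1]+.1)<.03)
m=near&(z>.088)&(z<.105);q=S[m];print(m.sum(),q.mean(0),q.min(0),q.max(0),np.median(z[m]),np.argwhere(m).mean(0),cv2.minEnclosingCircle(q.astype(np.float32)))
m=(z>.06)&(z<.072)&(abs(S[...,0]-.02)<.04)&(abs(S[...,1]+.1)<.04);q=S[m];print('pad',m.sum(),(q.min(0)+q.max(0))/2)"
```

```text
t 4.8 stand -0.0494 -0.0502 0.1897 off [ 4.98  0.04 -0.04] spin -0.004 F [0.7 0.7 0.6] w 0.498 0.0 j [-10.  17. -15.  -0. -58.  20.]
973 [-0.04932669 -0.09771334] [-0.06240196 -0.11104022] [-0.03579816 -0.08398336] 0.09378287831048342 [142.83658787 254.30113052] ((-0.049271050840616226, -0.09731385111808777), 0.013915986754000187)
pad 2572 [ 0.02039809 -0.09737575]
```

View pics/w2.png

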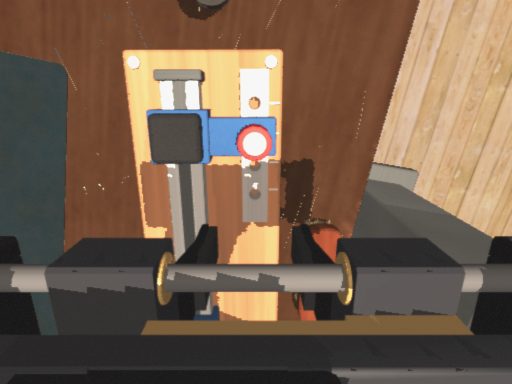

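The wrist view shows the knob at (254,143), with the holes below it at (254,165) and (254,193), and the rest of the bench clear. Measured knob position is stand (-49.3, -97.5) mm. I'll go over it, then down.

Request:
apply_moves(
  plan=[
    {"grip": 0.6,"offset": [4.7,0,0],"spin": -0.004},
    {"grip": 0.6,"offset": [4.75,0,3],"spin": -0.004},
    {"grip": 0.6,"offset": [4.75,0,6],"spin": -0.004},
    {"grip": 0.6,"offset": [4.75,0,7],"spin": -0.004},
    {"grip": 0.6,"offset": [4.75,0,7],"spin": -0.004},
  ],
)

```text
time_s: 5.35
tcp_pos: [0.4967, -0.2935, 0.1187]
ee_rot: [[0.18, -0.984, -0.004], [-0.984, -0.18, 0.001], [-0.002, 0.004, -1.0]]
wrist_force: [-0.7, 0.8, -0.0]
gripper_width: 0.599
gripper_force: 0.0
```

```bash
python3 -c "
from h import *;go(-.0493,-.0975,.092)"
```

```text
t 5.35 stand -0.0487 -0.0959 0.1187 off [0.17 0.05 2.67] spin 0.005 F [-0.7  0.8 -0. ] w 0.599 0.0 j [-15.  24. -16.  -0. -50.  25.]
```

Down the remainder and close.

Request:
apply_moves(
  plan=[
    {"grip": 0.6,"offset": [0.1,0.05,2.0],"spin": 0},
    {"grip": 0.6,"offset": [0.1,0.05,2.7],"spin": 0},
    {"grip": 0.6,"offset": [0.1,0.05,2.7],"spin": 0},
    {"grip": 0.6,"offset": [0.1,0.05,2.7],"spin": 0},
  ],
)

```text
time_s: 5.75
tcp_pos: [0.4976, -0.296, 0.0945]
ee_rot: [[0.179, -0.984, 0.002], [-0.984, -0.179, -0.001], [0.001, -0.002, -1.0]]
wrist_force: [0.1, -0.4, -0.0]
gripper_width: 0.6
gripper_force: 0.0
```

```bash
python3 -c "
from h import *;go(-.0493,-.0975,.092)"
```

```text
t 5.75 stand -0.0482 -0.0985 0.0945 off [-0.1   0.11  0.25] spin 0.004 F [ 0.1 -0.4 -0. ] w 0.6 0.0 j [-15.  26. -17.   0. -47.  25.]
```

Request:
apply_moves(
  plan=[
    {"grip": 0.3,"offset": [-0.1,0.1,0.25],"spin": 0},
    {"grip": 0.1,"offset": [-0.1,0.1,0.25],"spin": 0},
    {"grip": 0.1,"offset": [-0.1,0.1,0.25],"spin": 0},
    {"grip": 0.1,"offset": [-0.1,0.1,0.25],"spin": 0},
    {"grip": 0.1,"offset": [-0.1,0.1,0.25],"spin": 0},
  ],
)

```text
time_s: 6.25
tcp_pos: [0.496, -0.2952, 0.0911]
ee_rot: [[0.178, -0.984, 0.001], [-0.984, -0.178, -0.0], [0.0, -0.001, -1.0]]
wrist_force: [0.4, 1.0, -0.0]
gripper_width: 0.315
gripper_force: 30.0
```

```bash
python3 -c "
from h import *;go(-.0493,-.0975,.092)"
```

```text
t 6.25 stand -0.0496 -0.0974 0.0911 off [ 0.01 -0.03 -0.09] spin 0.003 F [ 0.4  1.  -0. ] w 0.315 30.0 j [-15.  26. -18.   0. -46.  25.]
```

Request:
apply_moves(
  plan=[
    {"grip": 0.1,"offset": [0,0,-0.4],"spin": 0},
    {"grip": 0.1,"offset": [0,0,-0.8],"spin": 0},
    {"grip": 0.1,"offset": [0,0,-1.2],"spin": 0},
    {"grip": 0.1,"offset": [0,0,-1.2],"spin": 0},
    {"grip": 0.1,"offset": [0,0,-1.2],"spin": 0},
  ],
)

```text
time_s: 6.75
tcp_pos: [0.4959, -0.2952, 0.1026]
ee_rot: [[0.178, -0.984, 0.001], [-0.984, -0.178, -0.0], [0.0, -0.001, -1.0]]
wrist_force: [3.5, -0.5, -6.3]
gripper_width: 0.315
gripper_force: 30.0
```

```bash
python3 -c "
from h import *;go(-.0493,-.0675,.103)"
```

```text
t 6.75 stand -0.0497 -0.0974 0.1026 off [-2.99 -0.05 -0.04] spin 0.003 F [ 3.5 -0.5 -6.3] w 0.315 30.0 j [-15.  25. -17.  -0. -48.  25.]
```

Request:
apply_moves(
  plan=[
    {"grip": 0.1,"offset": [-0.6,0,0],"spin": 0},
    {"grip": 0.1,"offset": [-1.3,0,0],"spin": 0},
    {"grip": 0.1,"offset": [-2.0,0,0],"spin": 0},
    {"grip": 0.1,"offset": [-2.6,0,0],"spin": 0},
    {"grip": 0.1,"offset": [-3.0,0,0],"spin": 0},
  ],
)

```text
time_s: 7.25
tcp_pos: [0.4905, -0.2649, 0.1029]
ee_rot: [[0.179, -0.984, 0.001], [-0.984, -0.179, -0.0], [0.0, -0.001, -1.0]]
wrist_force: [4.4, -1.9, -6.0]
gripper_width: 0.312
gripper_force: 30.0
```

Request:
apply_moves(
  plan=[
    {"grip": 0.1,"offset": [0,0,0],"spin": 0},
    {"grip": 0.1,"offset": [0,0,0],"spin": 0},
  ],
)

```text
time_s: 7.45
tcp_pos: [0.4904, -0.2647, 0.1028]
ee_rot: [[0.178, -0.984, 0.0], [-0.984, -0.178, 0.001], [-0.001, -0.001, -1.0]]
wrist_force: [5.2, 2.9, -4.8]
gripper_width: 0.314
gripper_force: 30.0
```

```bash
python3 -c "
from h import *;go(-.0493,-.0675,.087)"
```

```text
t 7.45 stand -0.0498 -0.0664 0.1028 off [ 0.11 -0.04  1.58] spin 0.003 F [ 5.2  2.9 -4.8] w 0.314 30.0 j [-12.  24. -20.  -0. -47.  22.]
```

Request:
apply_moves(
  plan=[
    {"grip": 0.1,"offset": [0.1,0,0],"spin": 0},
    {"grip": 0.1,"offset": [0.1,0,0.3],"spin": 0},
    {"grip": 0.1,"offset": [0.1,0,0.6],"spin": 0},
    {"grip": 0.1,"offset": [0.1,0,0.9],"spin": 0},
    {"grip": 0.1,"offset": [0.1,0,1.2],"spin": 0},
  ],
)

```text
time_s: 7.95
tcp_pos: [0.4908, -0.2668, 0.0912]
ee_rot: [[0.178, -0.984, 0.001], [-0.984, -0.178, -0.001], [0.001, -0.001, -1.0]]
wrist_force: [3.3, 3.3, 0.3]
gripper_width: 0.311
gripper_force: 30.0
```

```bash
python3 -c "
from h import *;go(-.0493,-.0675,.0865)"
```

```text
t 7.95 stand -0.0498 -0.0685 0.0912 off [-0.1  -0.05  0.47] spin 0.003 F [3.3 3.3 0.3] w 0.311 30.0 j [-12.  25. -20.   0. -45.  22.]
```

Request:
apply_moves(
  plan=[
    {"grip": 0.1,"offset": [-0.05,0,0.2],"spin": 0},
    {"grip": 0.1,"offset": [-0.05,0,0.4],"spin": 0},
    {"grip": 0.1,"offset": [-0.05,0,0.5],"spin": 0},
    {"grip": 0.1,"offset": [-0.05,0,0.6],"spin": 0},
    {"grip": 0.1,"offset": [-0.05,0,0.6],"spin": 0},
  ],
)

```text
time_s: 8.45
tcp_pos: [0.4909, -0.2667, 0.0864]
ee_rot: [[0.179, -0.984, 0.001], [-0.984, -0.179, -0.001], [0.002, -0.001, -1.0]]
wrist_force: [1.6, 0.5, 7.9]
gripper_width: 0.313
gripper_force: 30.0
```

```bash
python3 -c "
from h import *;go(-.0493,-.0675,.0865)"
```

```text
t 8.45 stand -0.0497 -0.0685 0.0864 off [-0.1  -0.04 -0.01] spin 0.004 F [1.6 0.5 7.9] w 0.313 30.0 j [-12.  25. -21.   0. -44.  22.]
```

Request:
apply_moves(
  plan=[
    {"grip": 0.1,"offset": [-0.05,0,0.05],"spin": 0},
    {"grip": 0.1,"offset": [-0.05,0,0.1],"spin": 0},
    {"grip": 0.1,"offset": [-0.05,0,0.1],"spin": 0},
    {"grip": 0.1,"offset": [-0.05,0,0.1],"spin": 0},
  ],
)

```text
time_s: 8.85
tcp_pos: [0.4909, -0.2667, 0.0863]
ee_rot: [[0.179, -0.984, 0.002], [-0.984, -0.179, -0.002], [0.002, -0.001, -1.0]]
wrist_force: [0.5, -0.8, 12.1]
gripper_width: 0.315
gripper_force: 30.0
```

```bash
python3 -c "
from h import *;go(-.0493,-.0675,.0865)
from station import r
c=r.capture('scene');cv2.imwrite('pics/s2.png',cv2.resize(c['img'][190:270,220:390],None,fx=4,fy=4))
c=r.capture('top');P=cloud(c);z=P[...,2]
S=np.stack([(P[...,:2]-O)@SX,(P[...,:2]-O)@SY],-1)
m=(z>.08)&(z<.092)&(abs(S[...,0]-.02)<.03)&(abs(S[...,1]-.125)<.03);print(m.sum(),S[m].mean(0))"
```

```text
t 8.85 stand -0.0497 -0.0684 0.0863 off [-0.09 -0.04 -0.02] spin 0.004 F [ 0.5 -0.8 12.1] w 0.315 30.0 j [-12.  25. -21.   0. -44.  22.]
68 [0.02424688 0.13374403]
```

View pics/s2.png

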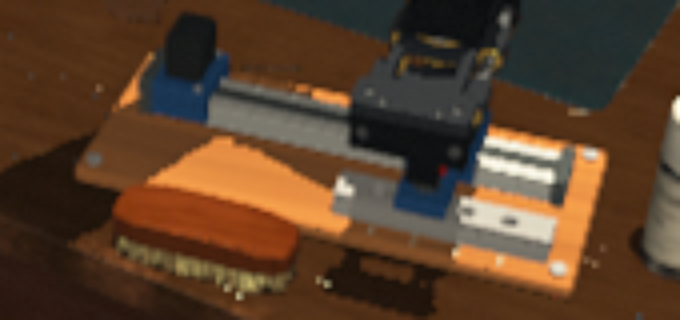

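The picture shows the carriage (430,190) with two free holes to its right (470,210 and 510,220), so it is at the third hole. The heel rest is at its end stop (185,85) and the brush and can are where they were. More push no longer lowers the knob, so the pin is home.

```bash
python3 -c "
from station import r
print(r.finish_job())"
```

```text
the job is handed in; nothing more can be done
None
```

I handed the job in at about 9 s: heel rest against its end stop, carriage one hole towards it (about 29 mm of travel measured), and the knob gripped and pressed down with about 12 N, pin home; the judge's verdict was not shown.

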